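# Close the gauge cabinet on the fitting bench

## Robot

A 6-joint arm with a two-finger parallel gripper is mounted at the origin on the work surface. World frame = base frame: x ahead of the robot, y to its left, z up, the work surface at z = 0. Lengths are in m, angles in rad, forces in N, time in s.
With the tool pointing down it reaches from about 0.375 to 0.9 m from the base axis. Payload 3.1 kg.
Tool frame: the origin (TCP) lies at the very end of the fingers, on their centre line; the grasp point (between the pads) lies 19 mm behind it; z points along the fingers, y is the direction in which the jaws open and shut (so a half turn about z gives the same grasp; the last joint's range is limited). The gripper opens to 87 mm and grips with 3 to 60 N. Pads are 19 mm wide; open, the fingers measure 117 mm over their backs; the gripper's body (75 mm by 190 mm) begins 51 mm behind the grasp point.
Start: joints at [1.145, 0.527, 1.433, -0, 1.181, -0.178], TCP at [0.153, 0.606, 0.223] pointing down, gripper open.
Joint ranges: [-3.08, 3.08], [-0.75, 2.2], [0.22, 2.44], [-1.43, 4.57], [0, 2.65], [-2.85, 2.85]. Speed limits (rad/s): [2.79, 2.79, 3.14, 3.14, 3.14, 3.14].

## Interface

Orientations are given as a unit quaternion [x, y, z, w].
In Python, from rig import robot, optics gives the robot as it stands.
- The arm moves only by the shell command python3 -m inch 'ROWS' [FORCE]. ROWS is JSON, a list of rows, each an object of numbers: "ax", "ay", "az": the turn, a rotation vector about the tool's x, y, z in rad; "dx", "dy", "dz": the shift along the tool's x, y, z in mm; "gripper": the opening in per cent of the stroke, from 0 (shut) to 100 (fully open). In form: [{"ax": .., "ay": .., "az": .., "dx": .., "dy": .., "dz": .., "gripper": ..}, ...]. A call has 1 to 8 rows; each row shifts and turns the commanded pose from where the row before left it, along the tool's axes as they then stand; what a row does not reach is not made up. A row lasts 1/10 s, in which the tool goes at most 50 mm and 8.59 degrees, less where a joint would pass 70% of its speed; a pose out of reach is approached as far as the arm can. A call with a gripper value outside its range is refused whole. The fingers move at their own pace and stop on an object; FORCE is the grip in N (left out, the last holds). Time passes only in rows, so rows that do not move let the fingers close. It gives the time, the measured TCP pose, the force and the opening at its end, in the units of the state.
- robot.get_obs(): the state, without advancing time (a new reading comes with each control period).
- optics.camera(name): name is "side" or "top" or "wrist"; returns a dict with "img" (400x640x3 uint8, red, green, blue), "depth" (400x640 float32, m along the optical axis (not along the pixel's ray), 0 where there is no reading), "camera_matrix" (3x3 intrinsics, pixels), "position" and "attitude" of the camera in the world. Camera axes: x right, y up, looking along -z (the intrinsics and any distortion apply to the point x, -y, -z); pixel columns grow to the right and rows downward; lengths in m; the calibration is good to about 2 mm. A picture is of the moment at which its call begins.
- robot.hand_in(): hands the job in, once; it reports no verdict.
The state is a dict: "time": time; "q": joint angles; "joint_velocities": joint speeds; "joint_torque": joint torques, N m; "position": TCP position; "tool_rot": TCP orientation; "ft_force": force on the tool from outside, world axes, zero at the start; "moment": the same for the moment, N m; "grip_width": finger opening in m.
Only numpy, scipy, OpenCV 4.12 (cv2) and the standard library are available. Lean on these libraries where they do the work, as an engineer would, in place of code of your own. Each camera call takes 0.05 s, during which the arm holds its last target.

## Task

The two doors of the small grey gauge cabinet on the bench stand open. Shut them properly so that their edges lap: first swing the door with the cut-back (rebated) edge fully home while the other still stands open, then shut the door with the overlapping flange over it. Leave the spray can beside the cabinet standing where it is.

Things in the scene. Friction and masses are not known exactly. Their poses are not given: they have to be found in the camera images.
- cabinet: Grey sheet-steel cabinet, fixed, 160 deep, 310 wide, 210 high, flat top (a 10 thick wrench lies on it). Origin: centre of its underside, on the bench; z up, x from open front to back, y to the left of a person looking in. The front (x = -80) looks away from the robot. Two upright doors, z = 12 to 205, on vertical hinge lines at x = -80, y = -150 and +150.
- rebated_leaf (a joint): Rebated door's angle, rad: 0 shut, 1.57 pointing along the cabinet's -x, stops 0 and 1.9. Hinge at y = -150; shut, it spans to y = +10. Panel 18 thick on the outer side of the hinge plane (shut: x = -98 to -80); its last 22 are cut back outside to a 9 thick tongue. Friction 0.12 N m keeps it where left, no spring. Push its flat outer face, within 138 of the hinge, with shut fingers from above.
- flanged_leaf (a joint): Flanged door's angle, same meaning, stops and friction. Hinge at y = +150; panel 18 thick, 137 wide. A strip on the outside of its free edge, 125 to 158 from the hinge and out to 24 from the hinge plane, laps over the other door's tongue. Shut first, it keeps the other about 0.17 rad open. Outer face flat within 125 of the hinge, but for a thin latch plate below z = 115.
- can: Blue spray can with a red cap, 66 across, 178 high, standing loose on the bench beside the open doors, on either side: cabinet x = -120 to -80, y = +280 to +300 or -300 to -280. There is a gap of some 50 between it and shut fingers that dip close beside a door 100 from its hinge. A lower steel vee block stands on the other side. Origin: centre of its underside, z up.
Not all that is in view belongs to the job. Several things look just like the can: the one meant starts nearest to the robot's base.

How it is judged:
On the way, in this order (a step that is already met when the one before it is completed fails the run):
1. the rebated door is shut (within 0.15 rad) while the flanged door still stands open (more than 0.4 rad) (value of joint rebated_leaf below 0.15 rad and value of joint flanged_leaf above 0.4 rad), for 0.2 s.
2. the flanged door is shut over it, both within 0.12 rad (value of joint each of rebated_leaf, flanged_leaf below 0.12 rad), for 0.2 s.
At the end, for the whole second after the job is handed in: Both doors are shut to within 0.12 rad (about 17 mm at the free edge), at rest, the flange lapping over the tongue; the spray can stands upright within 40 mm of where it was (all of step 2 and velocity of joint rebated_leaf between -0.1 and 0.1 rad/s and velocity of joint flanged_leaf between -0.1 and 0.1 rad/s and distance of can from where it was at the start of the episode below 0.04 m and angle between can's own z axis and vertical below 0.3 rad); the robot touches nothing.
It fails at once if the spray can is knocked over or pushed more than 40 mm (distance of can from where it was at the start of the episode above 0.04 m or angle between can's own z axis and vertical above 0.3 rad).
It also fails if it takes over 48 s, if anything falls off the work surface, if the arm or the gripper's body presses on something with over 40 N, if the wrist force passes 120 N, or if a joint passes its speed limit or range.

## Working session

There is one attempt and no reset: what is moved stays moved. The work goes in short steps, Python scripts to look and compute and a shell command to move; the robot and the scene stay as the last step left them, time stands still between calls to the robot, and variables do not carry over. Pictures are saved under pics/ and viewed, and the job is handed in when it is done.

```bash
mkdir -p pics; ls
python3 - <<'E'
from rig import robot, optics
import cv2,numpy as np
print(robot.get_obs())
for n in("side","top","wrist"):
    c=optics.camera(n);cv2.imwrite(f"pics/{n}0.png",c["img"][:,:,::-1]);np.savez(f"{n}0.npz",**c)
    print(n,c["camera_matrix"].tolist(),c["position"],c["attitude"],[k for k in c])
E
```

```text
pics
{'time': 0.0, 'q': array([ 1.14549136e+00,  5.28483514e-01,  1.43387526e+00, -2.76425757e-05,
        1.18138659e+00, -1.78512658e-01]), 'joint_velocities': array([ 9.72599087e-05,  1.27731083e-03,  1.86922826e-04, -7.53907900e-04,
        4.71930499e-04, -4.71109447e-04]), 'joint_torque': array([ 1.44884612e-03, -4.40042710e+01, -1.76595515e+01,  6.35367818e-02,
        5.80114522e-02, -1.48620379e-04]), 'position': array([0.15236985, 0.60540162, 0.22156957]), 'tool_rot': array([ 1.23077948e-01,  9.92396423e-01, -1.03147320e-03, -3.07844283e-04]), 'ft_force': array([ 0.37355792, -0.29340349, -0.3321953 ]), 'moment': array([0.03440301, 0.0248119 , 0.00569584]), 'grip_width': 0.08686744736801102}
side [[419.225022517619, 0.0, 319.6533110511976], [0.0, 419.225022517619, 199.32558668309497], [0.0, 0.0, 1.0]] [ 0.87866842 -0.06956645  1.00614698] [0.12212119 0.10337422 0.63043387 0.75957443] ['img', 'depth', 'camera_matrix', 'position', 'attitude']
top [[480.7140089364924, 0.0, 313.4091931334923], [0.0, 480.7140089364924, 195.33012150019306], [0.0, 0.0, 1.0]] [ 0.33144731 -0.04289167  1.05729962] [-0.08245258  0.07933     0.70676221 -0.69813717] ['img', 'depth', 'camera_matrix', 'position', 'attitude']
wrist [[302.19580827564874, 0.0, 322.11184353596826], [0.0, 302.19580827564874, 199.08959273674242], [0.0, 0.0, 1.0]] [0.08794801 0.6210027  0.38318461] [-0.09736482 -0.07443676  0.61031437  0.782621  ] ['img', 'depth', 'camera_matrix', 'position', 'attitude']
```

View pics/side0.png

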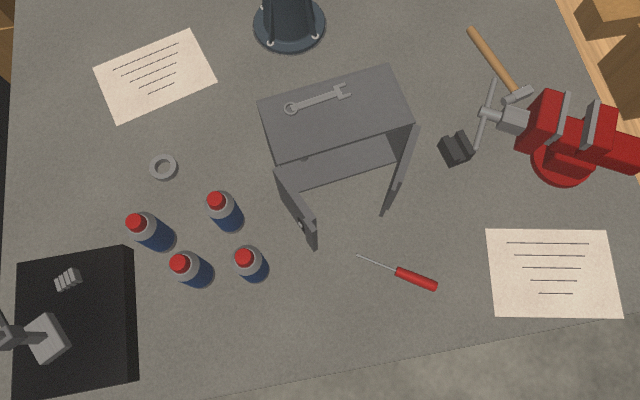

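View pics/top0.png

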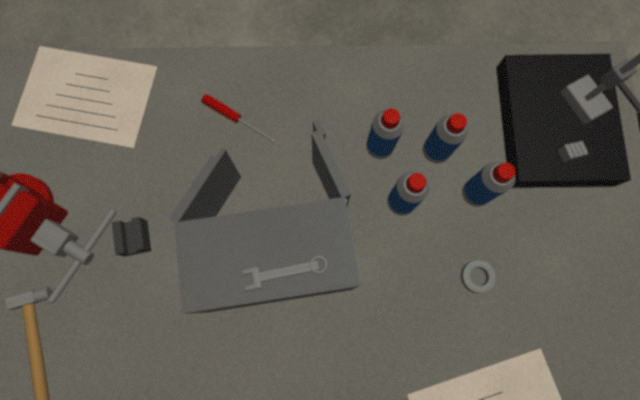

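View pics/wrist0.png

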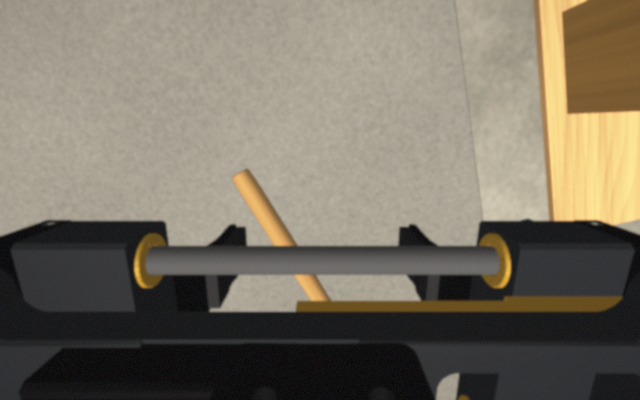

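```bash
cat > h.py <<'E'
import numpy as np
from scipy.spatial.transform import Rotation as R
def load(n): return dict(np.load(n+".npz"))
def cloud(c):
    K=c["camera_matrix"];d=c["depth"];v,u=np.mgrid[:d.shape[0],:d.shape[1]]
    P=np.stack([(u-K[0,2])/K[0,0]*d,-(v-K[1,2])/K[1,1]*d,-d],-1)
    W=P@R.from_quat(c["attitude"]).as_matrix().T+c["position"]
    W[d==0]=np.nan
    return W
E
python3 - <<'E'
from h import *; import cv2
for n in("side0","top0"):
    c=load(n);W=cloud(c);z=W[...,2]
    m=(abs(z-.21)<.006)
    k,l,s,cc=cv2.connectedComponentsWithStats(m.astype('uint8'))
    i=1+np.argmax(s[1:,4]);p=W[l==i][:,:2].astype('float32')
    r=cv2.minAreaRect(p);print(n,s[i],r,"\n",cv2.boxPoints(r).round(4).tolist(), np.nanmedian(z[l==i]))
    # cans: red caps
    h=cv2.cvtColor(c["img"],cv2.COLOR_RGB2HSV)
    red=((h[...,0]<8)|(h[...,0]>172))&(h[...,1]>150)&(z>.15)&(z<.2)
    k,l,s,cc=cv2.connectedComponentsWithStats(red.astype('uint8'))
    for j in range(1,k):
        if s[j,4]>40: print(" cap",cc[j].round(),np.nanmedian(W[l==j],0).round(4), np.hypot(*np.nanmedian(W[l==j],0)[:2]))
    # zoom crop
    y0,x0=(40,180) if n=="side0" else (90,150)
    cv2.imwrite(f"pics/crop_{n}.png",cv2.resize(c["img"][y0:y0+220,x0:x0+290,::-1],None,fx=2.7,fy=2.7,interpolation=cv2.INTER_CUBIC))
    # points at door top band
    m=(z>.19)&(z<.208)&(W[...,0]>.3)
    np.save(n+"_door.npy",W[m])
E
```

```text
side0 [  256    62   165   171 10014] ((0.49982714653015137, 0.052085429430007935), (0.31861358880996704, 0.32731810212135315), 10.054078102111816) 
 [[0.31439998745918274, 0.18539999425411224], [0.3714999854564667, -0.13689999282360077], [0.6852999925613403, -0.0812000036239624], [0.6280999779701233, 0.2409999966621399]] 0.20975437931672786
 cap [548. 114.] [0.5101 0.5083 0.1892] 0.7200563388498747
 cap [604. 132.] [0.5748 0.6105 0.1916] 0.838510104571489
 cap [214. 199.] [ 0.5662 -0.2373  0.1776] 0.6138888975815285
 cap [133. 222.] [ 0.5837 -0.4057  0.1778] 0.710833529460926
 cap [243. 257.] [ 0.6968 -0.1942  0.1777] 0.7233935984614226
 cap [178. 263.] [ 0.6854 -0.3229  0.1777] 0.7576752191645169
top0 [  170   119   190   195 16391] ((0.5032268166542053, 0.05445447564125061), (0.31736329197883606, 0.32824212312698364), 8.014118194580078) 
 [[0.323199987411499, 0.19480000436306], [0.36899998784065247, -0.13019999861717224], [0.6832000017166138, -0.08590000122785568], [0.637499988079071, 0.23909999430179596]] 0.2103989412776941
 cap [390. 118.] [ 0.6903 -0.1922  0.1778] 0.7165439126569788
 cap [456. 123.] [ 0.6787 -0.3203  0.1773] 0.7504506479134726
 cap [504. 172.] [ 0.5774 -0.402   0.1776] 0.7035236295621771
 cap [416. 182.] [ 0.5596 -0.2344  0.1779] 0.6066563604328057
 cap [ 20. 219.] [0.4998 0.505  0.1888] 0.710534904359817
```

```bash
ls pics
python3 - <<'E'
from h import *
W=cloud(load("side0"));print(W[150,200:420:10].round(3))
E
```

```text
crop_side0.png
crop_top0.png
side0.png
top0.png
wrist0.png
[[ 0.357 -0.295  0.002]
 [ 0.361 -0.27   0.   ]
 [ 0.365 -0.244 -0.001]
 [ 0.372 -0.218  0.002]
 [ 0.374 -0.192 -0.002]
 [ 0.38  -0.166 -0.001]
 [ 0.386 -0.14   0.002]
 [ 0.43  -0.111  0.082]
 [ 0.497 -0.085  0.212]
 [ 0.5   -0.064  0.211]
 [ 0.503 -0.044  0.209]
 [ 0.507 -0.023  0.209]
 [ 0.512 -0.003  0.211]
 [ 0.471  0.029  0.112]
 [ 0.43   0.065  0.013]
 [ 0.435  0.09   0.014]
 [ 0.438  0.117  0.009]
 [ 0.444  0.142  0.011]
 [ 0.448  0.168  0.011]
 [ 0.453  0.193  0.011]
 [ 0.482  0.202  0.068]
 [ 0.544  0.183  0.206]]
```

View pics/crop_side0.png

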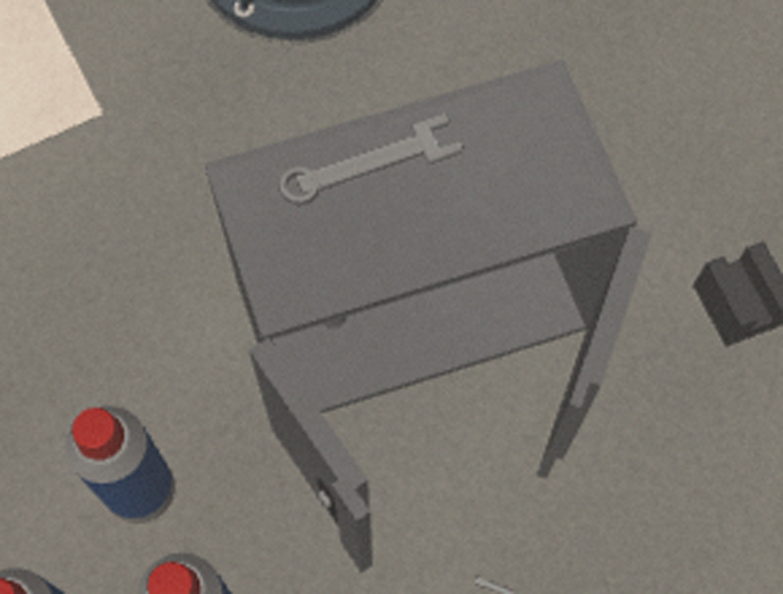

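View pics/crop_top0.png

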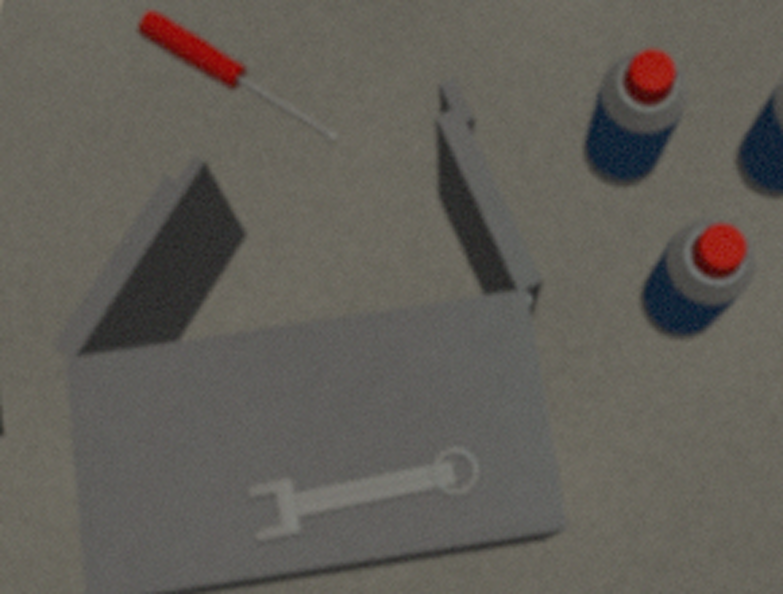

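```bash
cat > meas.py <<'E'
from h import *; import cv2
def meas(c,n):
    W=cloud(c);z=W[...,2]
    m=((z>.198)&(z<.226)&(W[...,0]>.25)&(W[...,0]<.75)&(abs(W[...,1])<.3)).astype('uint8')
    o=cv2.morphologyEx(m,cv2.MORPH_OPEN,np.ones((21,21)))
    k,l,s,cc=cv2.connectedComponentsWithStats(o)
    i=1+np.argmax(s[1:,4])
    hull,_=cv2.findContours((l==i).astype('uint8'),0,2)
    p=W[l==i][:,:2].astype('float32')
    r=cv2.minAreaRect(p);ce=np.array(r[0])
    b=cv2.boxPoints(r); e=b[1]-b[0]; 
    if np.linalg.norm(e)<np.linalg.norm(b[2]-b[1]): e=b[2]-b[1]
    a=np.arctan2(e[1],e[0])
    # cabinet y axis ~ world -y
    ya=np.array([np.cos(a),np.sin(a)]); ya=ya if ya[1]<0 else -ya
    xa=np.array([ya[1],-ya[0]])
    print(n,"ctr",ce.round(4),"size",r[1],"xa",xa.round(4),"ya",ya.round(4),"yaw",np.arctan2(xa[1],xa[0]))
    return W,z,m,ce,xa,ya
if __name__=="__main__":
  for n in("side0","top0"):
    W,z,m,ce,xa,ya=meas(load(n),n)
    X=(W[...,:2]-ce)@xa;Y=(W[...,:2]-ce)@ya
    for nm,s in(("reb",-1),("fl",1)):
        q=(z>.19)&(z<.211)&(X<-.092)&(X>-.3)&(s*Y>-.02)&(s*Y<.28)
        p=np.stack([X[q],Y[q]],1);
        r=cv2.minAreaRect(p.astype('float32'));print(nm,len(p),cv2.boxPoints(r).round(3).tolist())
        d=p.mean(0)-np.array([-.08,s*.15])
        f=cv2.fitLine(p.astype('float32'),cv2.DIST_HUBER,0,.01,.01).ravel(); 
        if f[0]>0:f[:2]*=-1
        print("  angle line",np.arctan2(-f[0],-s*f[1]), "mean dir",np.arctan2(-d[0],-s*d[1]),"pt",f[2:])
E
python3 meas.py
```

```text
side0 ctr [0.4254 0.0504] size (0.16278773546218872, 0.29884955286979675) xa [-0.9907 -0.1359] ya [ 0.1359 -0.9907] yaw -3.0052505
reb 576 [[-0.2160000056028366, -0.057999998331069946], [-0.09300000220537186, -0.15700000524520874], [-0.0820000022649765, -0.14300000667572021], [-0.20399999618530273, -0.04399999976158142]]
  angle line 0.86874896 mean dir 0.9416904659790616 pt [-0.1496043  -0.09934574]
fl 696 [[-0.23999999463558197, 0.13600000739097595], [-0.2329999953508377, 0.11299999803304672], [-0.08799999952316284, 0.15199999511241913], [-0.09399999678134918, 0.17499999701976776]]
  angle line 1.3381244 mean dir 1.4855036234367502 pt [-0.16577859  0.14266592]
top0 ctr [ 0.4282 -0.0051] size (0.2170030027627945, 0.15392161905765533) xa [-1.      0.0061] ya [-0.0061 -1.    ] yaw 3.1354938
reb 722 [[-0.20100000500679016, -0.14499999582767487], [-0.09399999678134918, -0.20900000631809235], [-0.08399999886751175, -0.19200000166893005], [-0.19099999964237213, -0.12800000607967377]]
  angle line 0.9780716 mean dir 1.858156111546554 pt [-0.13914484 -0.16661708]
fl 917 [[-0.25699999928474426, 0.07699999958276749], [-0.24899999797344208, 0.026000000536441803], [-0.0860000029206276, 0.05299999937415123], [-0.09399999678134918, 0.10300000011920929]]
  angle line 1.2138457 mean dir 0.7974575030118133 pt [-0.16775197  0.06433937]
```

```bash
sed -i "s/    o=cv2.morphologyEx(m,cv2.MORPH_OPEN/    m=cv2.morphologyEx(m,cv2.MORPH_CLOSE,np.ones((9,9)))\n    o=cv2.morphologyEx(m,cv2.MORPH_OPEN/; s/np.ones((21,21))/cv2.getStructuringElement(cv2.MORPH_ELLIPSE,(25,25))/; s/    p=W\[l==i\]/    p=W[(l==i)\&(z>.2)]/" meas.py; python3 meas.py
```

```text
side0 ctr [0.4261 0.0455] size (0.16424952447414398, 0.310594767332077) xa [-0.9903 -0.1388] ya [ 0.1388 -0.9903] yaw -3.0023441
reb 577 [[-0.2160000056028366, -0.06199999898672104], [-0.09399999678134918, -0.16200000047683716], [-0.0820000022649765, -0.14800000190734863], [-0.20399999618530273, -0.04800000041723251]]
  angle line 0.8662523 mean dir 0.986659498880265 pt [-0.14978424 -0.10386585]
fl 695 [[-0.23899999260902405, 0.13099999725818634], [-0.2329999953508377, 0.1080000028014183], [-0.08799999952316284, 0.1469999998807907], [-0.09399999678134918, 0.17000000178813934]]
  angle line 1.3398981 mean dir 1.433948739585892 pt [-0.15463553  0.14113423]
top0 ctr [0.4253 0.0456] size (0.16055472195148468, 0.3104622960090637) xa [-0.9902 -0.1395] ya [ 0.1395 -0.9902] yaw -3.0016503
reb 931 [[-0.2150000035762787, -0.06300000101327896], [-0.09399999678134918, -0.16200000047683716], [-0.0820000022649765, -0.1469999998807907], [-0.2029999941587448, -0.04800000041723251]]
  angle line 0.86308485 mean dir 0.9717809751661418 pt [-0.14598012 -0.10495587]
fl 815 [[-0.23899999260902405, 0.13099999725818634], [-0.2329999953508377, 0.1080000028014183], [-0.08799999952316284, 0.1459999978542328], [-0.09399999678134918, 0.16899999976158142]]
  angle line 1.3442168 mean dir 1.414659461114814 pt [-0.16096717  0.1372543 ]
```

The list of what could be taken for the can, from the side image: caps at (214,199), (133,222), (243,257) and (178,263). These lie 0.61, 0.71, 0.72 and 0.75 m from the base. The red vise at (548,114) is not a can. The can meant is the one at (214,199), world (0.563, -0.236), which the crop shows standing alone beside the flanged door. The crops also show the flange strip and latch plate on the door on the can side (flanged leaf, about 1.34 rad). The other door has the cut-back tongue (about 0.87 rad).

I raise the arm, shut the fingers and align tool x with cabinet x.

```bash
python3 -m inch '[{"dz":-40,"az":-0.13,"gripper":0},{"dz":-40,"az":-0.13,"gripper":0},{"dz":-10,"az":-0.126,"gripper":0},{"gripper":0},{"gripper":0}]' 20
cat > st.py <<'E'
from rig import robot; from h import *
o=robot.get_obs();c=np.array([.4255,.0455]);xa=np.array([-.9903,-.139]);ya=np.array([.139,-.9903])
d=o["position"][:2]-c;M=R.from_quat(o["tool_rot"]).as_matrix()
print("t",round(o["time"],2),"cabX,Y mm",(1000*d@xa).round(1),(1000*d@ya).round(1),"z",(1000*o["position"][2]).round(1),"toolx.xa",(M[:2,0]@xa).round(3),(M[:2,0]@ya).round(3),"tz",M[:,2].round(3),"F",o["ft_force"].round(1),"w",o["grip_width"].round(4),"q",o["q"].round(2))
E
python3 st.py
```

```text
invalid input
Traceback (most recent call last):
  File "st.py", line 4, in <module>
    print("t",round(o["time"],2),"cabX,Y mm",(1000*d@xa).round(1),(1000*d@ya).round(1),"z",(1000*o["position"][2]).round(1),"toolx.xa",(M[:2,0]@xa).round(3),(M[:2,0]@ya).round(3),"tz",M[:,2].round(3),"F",o["ft_force"].round(1),"w",o["grip_width"].round(4),"q",o["q"].round(2))
                                                                                                                                                                                                                                       ^^^^^^^^^^^^^^^^^^^^^
AttributeError: 'float' object has no attribute 'round'
```

```bash
sed -i 's/o\["grip_width"\].round(4)/round(o["grip_width"],4)/' st.py; python3 -m inch '[{"ax":0,"ay":0,"az":-0.13,"dx":0,"dy":0,"dz":-40,"gripper":0},{"ax":0,"ay":0,"az":-0.13,"dx":0,"dy":0,"dz":-40,"gripper":0},{"ax":0,"ay":0,"az":-0.126,"dx":0,"dy":0,"dz":-10,"gripper":0},{"ax":0,"ay":0,"az":0,"dx":0,"dy":0,"dz":0,"gripper":0},{"ax":0,"ay":0,"az":0,"dx":0,"dy":0,"dz":0,"gripper":0}]' 20
python3 st.py
```

```text
time: 0.65
position: [0.1524, 0.6054, 0.3116]
tool_rot: [-0.068, 0.998, -0.001, -0.0]
ft_force: [0.2, -0.2, -0.3]
grip_width: 0.0551
t 0.65 cabX,Y mm 192.7 -592.4 z 311.6 toolx.xa 1.0 -0.003 tz [-0.001 -0.002 -1.   ] F [ 0.2 -0.2 -0.3] w 0.0551 q [ 1.15  0.44  1.32 -0.    1.38 -0.56]
```

```bash
python3 -m inch '[{"ax":0,"ay":0,"az":0,"dx":-30,"dy":-36,"dz":0,"gripper":0},{"ax":0,"ay":0,"az":0,"dx":-30,"dy":-36,"dz":0,"gripper":0},{"ax":0,"ay":0,"az":0,"dx":-30,"dy":-36,"dz":0,"gripper":0},{"ax":0,"ay":0,"az":0,"dx":-30,"dy":-36,"dz":0,"gripper":0},{"ax":0,"ay":0,"az":0,"dx":-30,"dy":-36,"dz":0,"gripper":0},{"ax":0,"ay":0,"az":0,"dx":-30,"dy":-36,"dz":0,"gripper":0},{"ax":0,"ay":0,"az":0,"dx":-30,"dy":-36,"dz":0,"gripper":0},{"ax":0,"ay":0,"az":0,"dx":-30,"dy":-36,"dz":0,"gripper":0}]'
python3 st.py
```

```text
time: 1.45
position: [0.4304, 0.3521, 0.3104]
tool_rot: [-0.068, 0.998, -0.001, -0.002]
ft_force: [0.1, 0.9, 1.2]
grip_width: 0.001
t 1.45 cabX,Y mm -47.5 -302.9 z 310.4 toolx.xa 1.0 -0.003 tz [-0.004 -0.002 -1.   ] F [0.1 0.9 1.2] w 0.001 q [ 0.48  0.34  1.49  0.    1.31 -1.22]
```

```bash
python3 -m inch '[{"ax":0,"ay":0,"az":0,"dx":-30,"dy":-36,"dz":0,"gripper":0},{"ax":0,"ay":0,"az":0,"dx":-30,"dy":-36,"dz":0,"gripper":0},{"ax":0,"ay":0,"az":0,"dx":-30,"dy":-36,"dz":0,"gripper":0},{"ax":0,"ay":0,"az":0,"dx":-30,"dy":-36,"dz":0,"gripper":0},{"ax":0,"ay":0,"az":0,"dx":-30,"dy":-36,"dz":0,"gripper":0},{"ax":0,"ay":0,"az":0,"dx":0,"dy":0,"dz":0,"gripper":0},{"ax":0,"ay":0,"az":0,"dx":0,"dy":0,"dz":40,"gripper":0},{"ax":0,"ay":0,"az":0,"dx":0,"dy":0,"dz":0,"gripper":0}]'
python3 st.py
python3 - <<'E'
from rig import optics;import cv2
for n in("side",):
    c=optics.camera(n);cv2.imwrite(f"pics/{n}1.png",c["img"][:,:,::-1])
E
```

```text
time: 2.25
position: [0.5991, 0.1958, 0.2657]
tool_rot: [-0.068, 0.998, -0.0, -0.008]
ft_force: [-0.6, -0.1, -0.4]
grip_width: 0.0001
t 2.25 cabX,Y mm -192.8 -124.7 z 265.7 toolx.xa 1.0 -0.003 tz [-0.015 -0.002 -1.   ] F [-0.6 -0.1 -0.4] w 0.0001 q [ 0.14  0.5   1.36  0.    1.3  -1.57]
```

View pics/side1.png

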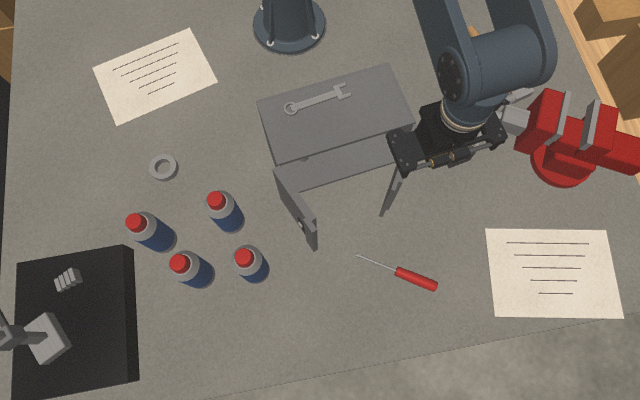

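The view shows the gripper over the outer side of the rebated door (free edge near (383,212)), with nothing touched. I lower it outside the door.

```bash
python3 -m inch '[{"ax":0,"ay":0,"az":0,"dx":0,"dy":0,"dz":35,"gripper":0},{"ax":0,"ay":0,"az":0,"dx":0,"dy":0,"dz":35,"gripper":0},{"ax":0,"ay":0,"az":0,"dx":0,"dy":0,"dz":30,"gripper":0},{"ax":0,"ay":0,"az":0,"dx":0,"dy":0,"dz":0,"gripper":0},{"ax":0,"ay":0,"az":0,"dx":0,"dy":0,"dz":0,"gripper":0}]'
python3 st.py
```

```text
time: 2.8
position: [0.604, 0.1973, 0.1734]
tool_rot: [-0.07, 0.998, 0.0, 0.0]
ft_force: [0.6, -0.5, 1.0]
grip_width: 0.0007
t 2.8 cabX,Y mm -197.9 -125.6 z 173.4 toolx.xa 1.0 0.0 tz [ 0.  0. -1.] F [ 0.6 -0.5  1. ] w 0.0007 q [ 0.14  0.6   1.45  0.    1.09 -1.57]
```

```bash
python3 -m inch '[{"ax":0,"ay":0,"az":0,"dx":0,"dy":0,"dz":9,"gripper":0},{"ax":0,"ay":0,"az":0,"dx":9,"dy":-8,"dz":0,"gripper":0},{"ax":0,"ay":0,"az":0,"dx":9,"dy":-8,"dz":0,"gripper":0},{"ax":0,"ay":0,"az":0,"dx":9,"dy":-8,"dz":0,"gripper":0},{"ax":0,"ay":0,"az":0,"dx":9,"dy":-8,"dz":0,"gripper":0},{"ax":0,"ay":0,"az":0,"dx":9,"dy":-8,"dz":0,"gripper":0},{"ax":0,"ay":0,"az":0,"dx":9,"dy":-8,"dz":0,"gripper":0},{"ax":0,"ay":0,"az":0,"dx":0,"dy":0,"dz":0,"gripper":0}]'
python3 st.py
python3 - <<'E'
from rig import optics;import cv2
for n in("side",):
    c=optics.camera(n);cv2.imwrite(f"pics/{n}2.png",c["img"][:,:,::-1])
E
```

```text
time: 3.6
position: [0.5544, 0.1403, 0.1632]
tool_rot: [-0.069, 0.998, -0.0, -0.002]
ft_force: [0.1, 0.4, -0.2]
grip_width: 0.0009
t 3.6 cabX,Y mm -140.8 -76.0 z 163.2 toolx.xa 1.0 -0.002 tz [-0.004 -0.001 -1.   ] F [ 0.1  0.4 -0.2] w 0.0009 q [ 0.05  0.53  1.62 -0.    0.99 -1.66]
```

View pics/side2.png

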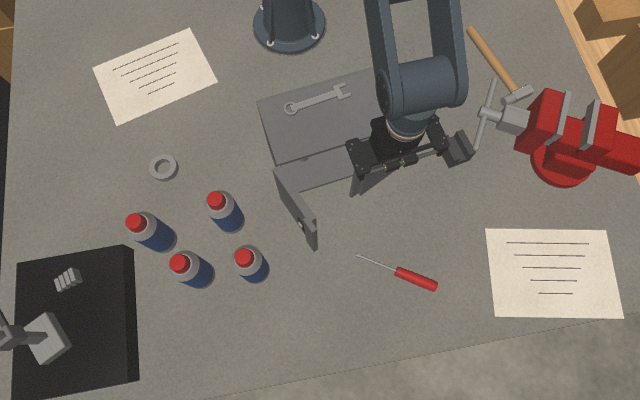

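The rebated door has swung with the finger: its edge is now near (355,192), and the flanged door and cans have not moved. I keep pushing home.

```bash
python3 -m inch '[{"ax":0,"ay":0,"az":0,"dx":8,"dy":-7,"dz":0,"gripper":0},{"ax":0,"ay":0,"az":0,"dx":8,"dy":-7,"dz":0,"gripper":0},{"ax":0,"ay":0,"az":0,"dx":6,"dy":-6,"dz":0,"gripper":0},{"ax":0,"ay":0,"az":0,"dx":5,"dy":0,"dz":0,"gripper":0},{"ax":0,"ay":0,"az":0,"dx":0,"dy":0,"dz":0,"gripper":0},{"ax":0,"ay":0,"az":0,"dx":0,"dy":0,"dz":0,"gripper":0}]'
python3 st.py
```

```text
time: 4.25
position: [0.5326, 0.1181, 0.1635]
tool_rot: [-0.069, 0.998, 0.0, -0.0]
ft_force: [0.3, 0.1, 0.2]
grip_width: 0.0005
t 4.25 cabX,Y mm -116.1 -57.0 z 163.5 toolx.xa 1.0 -0.0 tz [-0.001  0.    -1.   ] F [0.3 0.1 0.2] w 0.0005 q [ 0.01  0.5   1.69  0.    0.95 -1.7 ]
```

```bash
python3 -m inch '[{"ax":0,"ay":0,"az":0,"dx":4,"dy":0,"dz":0,"gripper":0},{"ax":0,"ay":0,"az":0,"dx":4,"dy":0,"dz":0,"gripper":0},{"ax":0,"ay":0,"az":0,"dx":0,"dy":0,"dz":0,"gripper":0}]'
python3 st.py;  python3 -m inch '[{"ax":0,"ay":0,"az":0,"dx":3,"dy":0,"dz":0,"gripper":0},{"ax":0,"ay":0,"az":0,"dx":0,"dy":0,"dz":0,"gripper":0}]'
python3 st.py
```

```text
time: 4.55
position: [0.5262, 0.117, 0.1638]
tool_rot: [-0.07, 0.998, -0.0, 0.002]
ft_force: [3.2, 0.1, -1.6]
grip_width: 0.0005
t 4.55 cabX,Y mm -109.7 -56.8 z 163.8 toolx.xa 1.0 -0.0 tz [ 0.003 -0.    -1.   ] F [ 3.2  0.1 -1.6] w 0.0005 q [ 0.01  0.49  1.71 -0.    0.94 -1.7 ]
time: 4.75
position: [0.5264, 0.117, 0.164]
tool_rot: [-0.069, 0.998, 0.0, 0.005]
ft_force: [9.4, 1.5, -6.5]
grip_width: 0.0001
t 4.75 cabX,Y mm -109.9 -56.8 z 164.0 toolx.xa 1.0 -0.001 tz [ 0.01   0.001 -1.   ] F [ 9.4  1.5 -6.5] w 0.0001 q [ 0.01  0.49  1.71  0.    0.93 -1.7 ]
```

The force builds at X = -110, so the door is on its stop. I back off, lift and cross over to the outside of the flanged door.

```bash
python3 -m inch '[{"ax":0,"ay":0,"az":0,"dx":-15,"dy":0,"dz":0,"gripper":0},{"ax":0,"ay":0,"az":0,"dx":-25,"dy":0,"dz":0,"gripper":0},{"ax":0,"ay":0,"az":0,"dx":-10,"dy":0,"dz":-40,"gripper":0},{"ax":0,"ay":0,"az":0,"dx":-10,"dy":0,"dz":-40,"gripper":0},{"ax":0,"ay":0,"az":0,"dx":-10,"dy":0,"dz":-40,"gripper":0},{"ax":0,"ay":0,"az":0,"dx":0,"dy":0,"dz":0,"gripper":0}]'
python3 st.py
python3 - <<'E'
from rig import optics;import cv2
for n in("side",):
    c=optics.camera(n);cv2.imwrite(f"pics/{n}3.png",c["img"][:,:,::-1])
E
```

```text
time: 5.35
position: [0.5954, 0.1268, 0.2897]
tool_rot: [-0.07, 0.998, -0.0, 0.006]
ft_force: [1.6, -0.5, -0.1]
grip_width: 0.0004
t 5.35 cabX,Y mm -179.5 -56.9 z 289.7 toolx.xa 1.0 0.0 tz [ 0.012  0.001 -1.   ] F [ 1.6 -0.5 -0.1] w 0.0004 q [ 0.03  0.43  1.4   0.    1.29 -1.68]
```

View pics/side3.png

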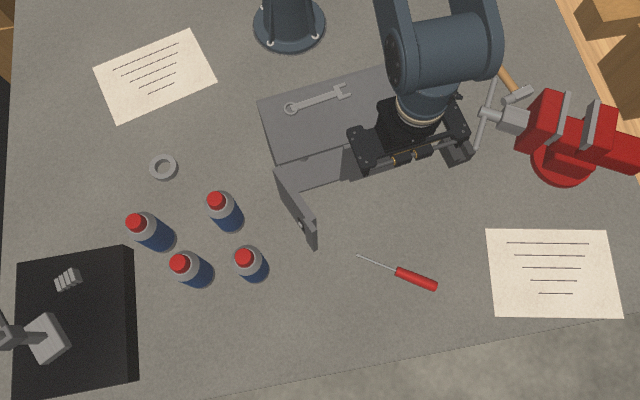

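The rebated door now lies in the front plane, and the flanged door still stands open at (297,210). I cross over and then recheck.

```bash
python3 -m inch '[{"ax":0,"ay":0,"az":0,"dx":-2,"dy":-39,"dz":0,"gripper":0},{"ax":0,"ay":0,"az":0,"dx":-2,"dy":-39,"dz":0,"gripper":0},{"ax":0,"ay":0,"az":0,"dx":-2,"dy":-39,"dz":0,"gripper":0},{"ax":0,"ay":0,"az":0,"dx":-2,"dy":-39,"dz":0,"gripper":0},{"ax":0,"ay":0,"az":0,"dx":0,"dy":-39,"dz":0,"gripper":0},{"ax":0,"ay":0,"az":0,"dx":0,"dy":-39,"dz":0,"gripper":0},{"ax":0,"ay":0,"az":0,"dx":0,"dy":0,"dz":0,"gripper":0},{"ax":0,"ay":0,"az":0,"dx":0,"dy":0,"dz":0,"gripper":0}]'
python3 st.py
python3 - <<'E'
from rig import optics;import cv2
from h import *
c=optics.camera("side");cv2.imwrite("pics/side4.png",c["img"][:,:,::-1])
c=optics.camera("top");W=cloud(c);z=W[...,2]
ce=np.array([.4255,.0455]);xa=np.array([-.9903,-.139]);ya=np.array([.139,-.9903])
for n in("side","top"):
    c=optics.camera(n);W=cloud(c);z=W[...,2];X=(W[...,:2]-ce)@xa;Y=(W[...,:2]-ce)@ya
    q=(z>.185)&(z<.209)&(X<-.084)&(X>-.2)&(Y>-.14)&(Y<.03)
    for a in np.arange(-.14,.03,.02):
        s=q&(Y>a)&(Y<a+.02); print(n,round(a,2),s.sum(),np.round(np.percentile(X[s],[5,50]),4) if s.any() else '')
E
```

```text
time: 6.2
position: [0.63, -0.1045, 0.2813]
tool_rot: [-0.068, 0.998, 0.001, -0.003]
ft_force: [0.3, 0.5, -0.0]
grip_width: 0.0
t 6.2 cabX,Y mm -181.7 177.0 z 281.3 toolx.xa 1.0 -0.002 tz [-0.005  0.003 -1.   ] F [ 0.3  0.5 -0. ] w 0.0 q [-0.34  0.49  1.32  0.    1.33 -2.05]
side -0.14 91 [-0.0996 -0.0952]
side -0.12 86 [-0.0991 -0.0952]
side -0.1 91 [-0.0991 -0.0958]
side -0.08 88 [-0.0991 -0.0951]
side -0.06 94 [-0.099  -0.0956]
side -0.04 93 [-0.0991 -0.095 ]
side -0.02 74 [-0.0986 -0.0907]
side 0.0 34 [-0.0903 -0.0888]
side 0.02 0 
top -0.14 80 [-0.0969 -0.091 ]
top -0.12 68 [-0.0972 -0.092 ]
top -0.1 0 
top -0.08 0 
top -0.06 0 
top -0.04 0 
top -0.02 0 
top 0.0 0 
top 0.02 0
```

View pics/side4.png

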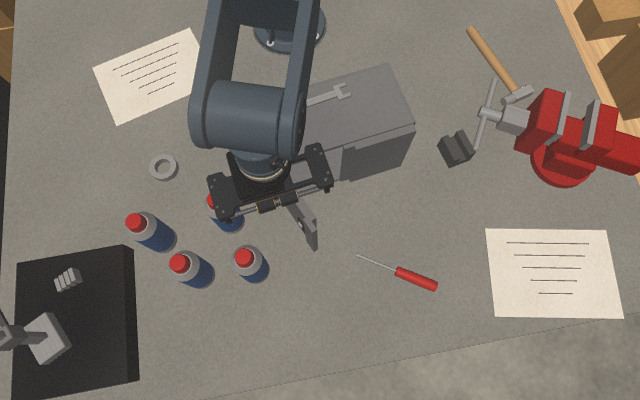

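The rebated door is fully home: its outer face is at X = -99 mm along its whole width. The gripper stands above the outer side of the flanged door. I dip there.

```bash
python3 -m inch '[{"ax":0,"ay":0,"az":0,"dx":0,"dy":0,"dz":30,"gripper":0},{"ax":0,"ay":0,"az":0,"dx":0,"dy":0,"dz":30,"gripper":0},{"ax":0,"ay":0,"az":0,"dx":0,"dy":0,"dz":30,"gripper":0},{"ax":0,"ay":0,"az":0,"dx":0,"dy":0,"dz":25,"gripper":0},{"ax":0,"ay":0,"az":0,"dx":0,"dy":0,"dz":0,"gripper":0},{"ax":0,"ay":0,"az":0,"dx":0,"dy":0,"dz":0,"gripper":0}]'
python3 st.py
```

```text
time: 7.0
position: [0.6319, -0.1034, 0.1688]
tool_rot: [-0.07, 0.998, 0.0, -0.0]
ft_force: [0.5, -0.5, 0.3]
grip_width: 0.0002
t 7.0 cabX,Y mm -183.7 176.1 z 168.8 toolx.xa 1.0 0.001 tz [-0.  0. -1.] F [ 0.5 -0.5  0.3] w 0.0002 q [-0.34  0.61  1.44  0.    1.09 -2.05]
```

```bash
python3 -m inch '[{"ax":0,"ay":0,"az":0,"dx":2,"dy":-10,"dz":4,"gripper":0},{"ax":0,"ay":0,"az":0,"dx":3,"dy":-11,"dz":0,"gripper":0},{"ax":0,"ay":0,"az":0,"dx":3,"dy":-11,"dz":0,"gripper":0},{"ax":0,"ay":0,"az":0,"dx":3,"dy":-11,"dz":0,"gripper":0},{"ax":0,"ay":0,"az":0,"dx":4,"dy":-11,"dz":0,"gripper":0},{"ax":0,"ay":0,"az":0,"dx":4,"dy":-11,"dz":0,"gripper":0},{"ax":0,"ay":0,"az":0,"dx":4,"dy":-10,"dz":0,"gripper":0},{"ax":0,"ay":0,"az":0,"dx":0,"dy":0,"dz":0,"gripper":0}]'
python3 st.py
python3 - <<'E'
from rig import optics;import cv2
c=optics.camera("side");cv2.imwrite("pics/side5.png",c["img"][:,:,::-1])
E
```

```text
time: 7.8
position: [0.6191, -0.1837, 0.1645]
tool_rot: [-0.069, 0.998, -0.0, 0.0]
ft_force: [-0.5, 0.8, 0.8]
grip_width: 0.0005
t 7.8 cabX,Y mm -159.9 253.9 z 164.5 toolx.xa 1.0 -0.002 tz [ 0. -0. -1.] F [-0.5  0.8  0.8] w 0.0005 q [-0.46  0.62  1.43 -0.    1.09 -2.17]
```

View pics/side5.png

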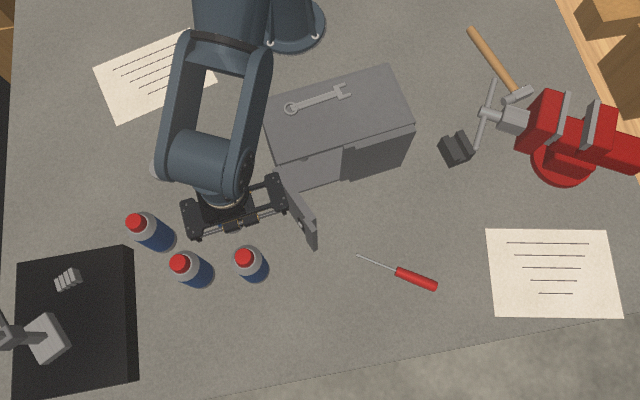

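I used the wrong sign: with the tool pointing down, +dy is cabinet -Y, so the finger went towards the can. The measured force shows no contact, and the finger is still about 28 mm from the can. I go back the same way.

```bash
python3 -m inch '[{"ax":0,"ay":0,"az":0,"dx":-4,"dy":10,"dz":0,"gripper":0},{"ax":0,"ay":0,"az":0,"dx":-4,"dy":11,"dz":0,"gripper":0},{"ax":0,"ay":0,"az":0,"dx":-4,"dy":11,"dz":0,"gripper":0},{"ax":0,"ay":0,"az":0,"dx":-3,"dy":11,"dz":0,"gripper":0},{"ax":0,"ay":0,"az":0,"dx":-3,"dy":11,"dz":0,"gripper":0},{"ax":0,"ay":0,"az":0,"dx":-3,"dy":11,"dz":0,"gripper":0},{"ax":0,"ay":0,"az":0,"dx":-2,"dy":10,"dz":0,"gripper":0},{"ax":0,"ay":0,"az":0,"dx":0,"dy":0,"dz":0,"gripper":0}]'
python3 st.py
python3 - <<'E'
from rig import optics;import cv2
from h import *
c=optics.camera("top");cv2.imwrite("pics/top6.png",c["img"][:,:,::-1])
for n in("side","top"):
    c=optics.camera(n);W=cloud(c);z=W[...,2];h=cv2.cvtColor(c["img"],cv2.COLOR_RGB2HSV)
    red=((h[...,0]<8)|(h[...,0]>172))&(h[...,1]>150)&(z>.165)&(z<.185)&(W[...,1]<0)
    k,l,s,cc=cv2.connectedComponentsWithStats(red.astype('uint8'))
    for j in range(1,k):
        if s[j,4]>30: print(n,cc[j].round(),s[j,4],np.nanmedian(W[l==j],0).round(4))
E
```

```text
time: 8.65
position: [0.6317, -0.1025, 0.1645]
tool_rot: [-0.07, 0.998, 0.0, -0.0]
ft_force: [0.1, -0.9, 0.1]
grip_width: 0.0008
t 8.65 cabX,Y mm -183.7 175.2 z 164.5 toolx.xa 1.0 0.002 tz [-0.     0.001 -1.   ] F [ 0.1 -0.9  0.1] w 0.0008 q [-0.34  0.61  1.45  0.    1.08 -2.05]
side [215. 199.] 210 [ 0.566  -0.2368  0.1777]
side [133. 222.] 211 [ 0.5835 -0.4056  0.1778]
side [243. 257.] 236 [ 0.6972 -0.1941  0.1778]
side [177. 263.] 239 [ 0.6849 -0.3231  0.178 ]
top [457. 122.] 269 [ 0.6794 -0.3209  0.1779]
top [505. 172.] 288 [ 0.5784 -0.403   0.1778]
top [416. 182.] 270 [ 0.5598 -0.2348  0.1779]
```

View pics/top6.png

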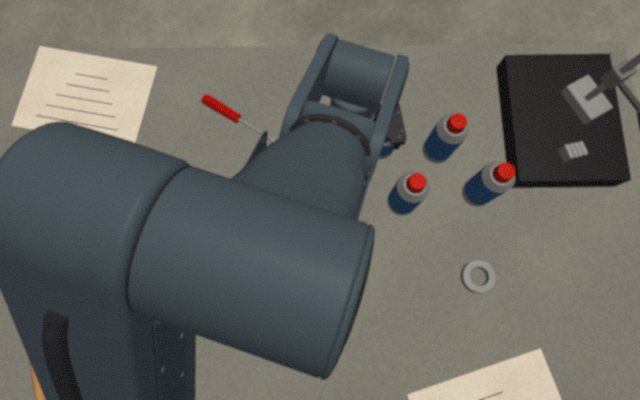

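All the cans are exactly where they were, the one meant at side (215,199) and top (416,182). I now push the flanged door with +dy.

```bash
python3 -m inch '[{"ax":0,"ay":0,"az":0,"dx":2,"dy":10,"dz":0,"gripper":0},{"ax":0,"ay":0,"az":0,"dx":3,"dy":11,"dz":0,"gripper":0},{"ax":0,"ay":0,"az":0,"dx":3,"dy":11,"dz":0,"gripper":0},{"ax":0,"ay":0,"az":0,"dx":3,"dy":11,"dz":0,"gripper":0},{"ax":0,"ay":0,"az":0,"dx":4,"dy":11,"dz":0,"gripper":0},{"ax":0,"ay":0,"az":0,"dx":4,"dy":11,"dz":0,"gripper":0},{"ax":0,"ay":0,"az":0,"dx":5,"dy":10,"dz":0,"gripper":0},{"ax":0,"ay":0,"az":0,"dx":0,"dy":0,"dz":0,"gripper":0}]'
python3 st.py
python3 - <<'E'
from rig import optics;import cv2
c=optics.camera("side");cv2.imwrite("pics/side7.png",c["img"][:,:,::-1])
E
```

```text
time: 9.6
position: [0.5956, -0.0312, 0.1643]
tool_rot: [-0.07, 0.998, 0.001, -0.001]
ft_force: [-1.1, -0.6, 0.3]
grip_width: 0.001
t 9.6 cabX,Y mm -157.8 99.6 z 164.3 toolx.xa 1.0 0.001 tz [-0.003  0.002 -1.   ] F [-1.1 -0.6  0.3] w 0.001 q [-0.24  0.56  1.56  0.    1.02 -1.95]
```

View pics/side7.png

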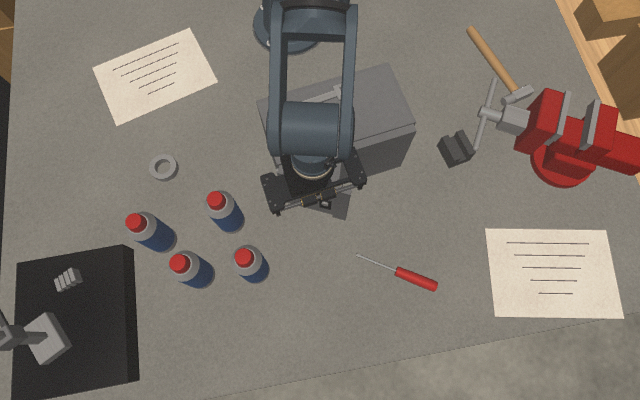

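The flanged door is swinging with the finger, its edge now near (350,207), and the cans have not moved. I go on towards shut.

```bash
python3 -m inch '[{"ax":0,"ay":0,"az":0,"dx":8,"dy":6,"dz":0,"gripper":0},{"ax":0,"ay":0,"az":0,"dx":8,"dy":6,"dz":0,"gripper":0},{"ax":0,"ay":0,"az":0,"dx":8,"dy":5,"dz":0,"gripper":0},{"ax":0,"ay":0,"az":0,"dx":7,"dy":5,"dz":0,"gripper":0},{"ax":0,"ay":0,"az":0,"dx":6,"dy":4,"dz":0,"gripper":0},{"ax":0,"ay":0,"az":0,"dx":5,"dy":0,"dz":0,"gripper":0},{"ax":0,"ay":0,"az":0,"dx":4,"dy":0,"dz":0,"gripper":0},{"ax":0,"ay":0,"az":0,"dx":0,"dy":0,"dz":0,"gripper":0}]'
python3 st.py;  python3 -m inch '[{"ax":0,"ay":0,"az":0,"dx":3,"dy":0,"dz":0,"gripper":0},{"ax":0,"ay":0,"az":0,"dx":0,"dy":0,"dz":0,"gripper":0}]'
python3 st.py
```

```text
time: 10.45
position: [0.5474, -0.014, 0.1644]
tool_rot: [-0.07, 0.998, 0.0, -0.001]
ft_force: [0.4, 0.0, -0.3]
grip_width: 0.0004
t 10.45 cabX,Y mm -112.4 75.9 z 164.4 toolx.xa 1.0 -0.0 tz [-0.002  0.    -1.   ] F [ 0.4  0.  -0.3] w 0.0004 q [-0.23  0.5   1.68 -0.    0.96 -1.94]
time: 10.65
position: [0.5452, -0.0146, 0.1645]
tool_rot: [-0.069, 0.998, 0.0, -0.0]
ft_force: [0.2, 0.0, 0.4]
grip_width: 0.0006
t 10.65 cabX,Y mm -110.2 76.1 z 164.5 toolx.xa 1.0 -0.0 tz [-0.001  0.    -1.   ] F [0.2 0.  0.4] w 0.0006 q [-0.23  0.5   1.69 -0.    0.95 -1.94]
```

```bash
python3 -m inch '[{"ax":0,"ay":0,"az":0,"dx":3,"dy":0,"dz":0,"gripper":0},{"ax":0,"ay":0,"az":0,"dx":2,"dy":0,"dz":0,"gripper":0},{"ax":0,"ay":0,"az":0,"dx":0,"dy":0,"dz":0,"gripper":0}]'
python3 st.py
```

```text
time: 10.95
position: [0.5449, -0.0148, 0.1648]
tool_rot: [-0.069, 0.998, 0.0, 0.005]
ft_force: [9.5, 3.1, -6.1]
grip_width: 0.0004
t 10.95 cabX,Y mm -109.8 76.3 z 164.8 toolx.xa 1.0 -0.002 tz [ 0.01   0.001 -1.   ] F [ 9.5  3.1 -6.1] w 0.0004 q [-0.23  0.5   1.7   0.    0.94 -1.94]
```

On the stop. I hold for two rows, back off, lift and move clear of the view.

```bash
python3 -m inch '[{"ax":0,"ay":0,"az":0,"dx":0,"dy":0,"dz":0,"gripper":0},{"ax":0,"ay":0,"az":0,"dx":-10,"dy":0,"dz":0,"gripper":0},{"ax":0,"ay":0,"az":0,"dx":-20,"dy":0,"dz":0,"gripper":0},{"ax":0,"ay":0,"az":0,"dx":-20,"dy":0,"dz":-20,"gripper":0},{"ax":0,"ay":0,"az":0,"dx":0,"dy":0,"dz":-40,"gripper":0},{"ax":0,"ay":0,"az":0,"dx":0,"dy":0,"dz":-40,"gripper":0},{"ax":0,"ay":0,"az":0,"dx":0,"dy":0,"dz":-40,"gripper":0},{"ax":0,"ay":0,"az":0,"dx":0,"dy":0,"dz":0,"gripper":0}]'
python3 -m inch '[{"ax":0,"ay":0,"az":0,"dx":0,"dy":40,"dz":0,"gripper":0},{"ax":0,"ay":0,"az":0,"dx":0,"dy":40,"dz":0,"gripper":0},{"ax":0,"ay":0,"az":0,"dx":0,"dy":40,"dz":0,"gripper":0},{"ax":0,"ay":0,"az":0,"dx":0,"dy":40,"dz":0,"gripper":0},{"ax":0,"ay":0,"az":0,"dx":0,"dy":40,"dz":0,"gripper":0},{"ax":0,"ay":0,"az":0,"dx":0,"dy":40,"dz":0,"gripper":0},{"ax":0,"ay":0,"az":0,"dx":0,"dy":40,"dz":0,"gripper":0},{"ax":0,"ay":0,"az":0,"dx":0,"dy":0,"dz":0,"gripper":0}]'
python3 st.py
python3 - <<'E'
from rig import optics;import cv2
from h import *
ce=np.array([.4255,.0455]);xa=np.array([-.9903,-.139]);ya=np.array([.139,-.9903])
c=optics.camera("side");cv2.imwrite("pics/side8.png",c["img"][:,:,::-1])
W=cloud(c);z=W[...,2];h=cv2.cvtColor(c["img"],cv2.COLOR_RGB2HSV);X=(W[...,:2]-ce)@xa;Y=(W[...,:2]-ce)@ya
red=((h[...,0]<8)|(h[...,0]>172))&(h[...,1]>150)&(z>.165)&(z<.185)&(W[...,1]<0)
k,l,s,cc=cv2.connectedComponentsWithStats(red.astype('uint8'))
for j in range(1,k):
    if s[j,4]>30: print(cc[j].round(),s[j,4],np.nanmedian(W[l==j],0).round(4))
q=(z>.185)&(z<.209)&(X<-.084)&(X>-.2)
for a in np.arange(-.14,.16,.02):
    s=q&(Y>a)&(Y<a+.02); print(round(a,2),s.sum(),np.round(np.percentile(X[s],[5,50]),4) if s.any() else '')
E
```

```text
time: 11.75
position: [0.5933, -0.009, 0.3109]
tool_rot: [-0.07, 0.998, -0.002, 0.006]
ft_force: [2.1, -0.7, 0.8]
grip_width: 0.0005
time: 12.55
position: [0.5491, 0.2733, 0.3033]
tool_rot: [-0.072, 0.997, 0.0, -0.002]
ft_force: [0.4, -1.0, 0.3]
grip_width: 0.0006
t 12.55 cabX,Y mm -154.1 -208.4 z 303.3 toolx.xa 1.0 0.005 tz [-0.003  0.001 -1.   ] F [ 0.4 -1.   0.3] w 0.0006 q [ 0.28  0.43  1.36  0.    1.35 -1.44]
[214. 199.] 199 [ 0.5654 -0.237   0.1776]
[133. 222.] 210 [ 0.5834 -0.4059  0.1777]
[243. 257.] 228 [ 0.6973 -0.1946  0.1778]
[178. 263.] 238 [ 0.685  -0.3232  0.1779]
-0.14 90 [-0.0989 -0.0952]
-0.12 89 [-0.0993 -0.0947]
-0.1 91 [-0.0992 -0.0954]
-0.08 91 [-0.099  -0.0953]
-0.06 95 [-0.0989 -0.0953]
-0.04 89 [-0.0989 -0.0946]
-0.02 101 [-0.1046 -0.0958]
0.0 120 [-0.1049 -0.0985]
0.02 102 [-0.1041 -0.0968]
0.04 97 [-0.0991 -0.0956]
0.06 93 [-0.0991 -0.0952]
0.08 96 [-0.0993 -0.0956]
0.1 96 [-0.0989 -0.0949]
0.12 94 [-0.0991 -0.0952]
0.14 56 [-0.0989 -0.0942]
0.16 0
```

View pics/side8.png

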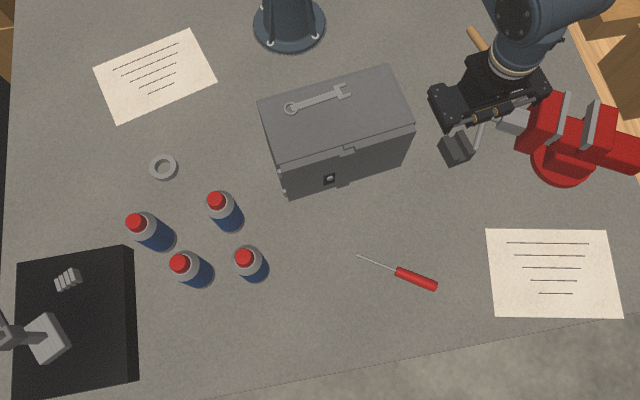

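The picture shows both doors flush, the flange strip at (345,150) lapping over the joint, and the can at (214,199) unmoved. The arm is free in the air, so I hand in.

```bash
python3 -m inch '[{"ax":0,"ay":0,"az":0,"dx":0,"dy":0,"dz":0,"gripper":0},{"ax":0,"ay":0,"az":0,"dx":0,"dy":0,"dz":0,"gripper":0}]'; python3 -c "
from rig import robot;print(robot.hand_in())"
```

```text
time: 12.8
position: [0.5513, 0.2677, 0.304]
tool_rot: [-0.069, 0.998, -0.001, -0.001]
ft_force: [0.6, -0.5, 1.1]
grip_width: 0.0004
the job is handed in; nothing more can be done
None
```

Both doors are shut with their edges lapped, and I handed the job in at 12.8 s; no verdict is reported back. I pushed the rebated door to its stop while the flanged door stood open at about 1.3 rad, then shut the flanged door over it. The push force stayed around 10 N at both stops.

- **Doors:** in the last side view both outer faces lie at cabinet x of about -99 mm along their whole width, so both doors are shut to within measurement. The flange strip stands out to about -105 mm over the tongue, at y of about -8 to +25 mm.
- **Can:** its cap is within 1 mm of its start position, by the same camera, and it is upright. The other three cans did not move either.
- **Robot:** it was clear of everything at the end, with a wrist force of about 1 N, which is noise.
- **Mistakes along the way:**
  - One row sequence went the wrong way, taking the fingers to about 28 mm from the can without contact. I reversed it and checked that the cans had not moved.
  - The first move call was refused for missing keys, and nothing moved.
- **Disagreement:** the side and top cameras differ by about 6 mm in the can's position. The cabinet centre agreed to within 1 mm.

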